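# Snap the storage tub's lid shut

### The arm

A 6-joint arm with a two-finger parallel gripper is mounted at the origin on the work surface. World frame = base frame: x ahead of the robot, y to its left, z up, the work surface at z = 0. Lengths are in m, angles in rad, forces in N, time in s.
With the tool pointing down it reaches from about 0.35 to 0.725 m from the base axis. Payload 4.3 kg.
Tool frame: the origin (TCP) lies at the very end of the fingers, on their centre line; the grasp point (between the pads) lies 19 mm behind it; z points along the fingers, y is the line along which they close (so a half turn about z gives the same grasp; the last joint's range is limited). The gripper opens to 85 mm and grips with 20 to 120 N. Pads are 22 mm wide; open, the fingers measure 114 mm over their backs; the gripper's body (76 mm by 85 mm) begins 54 mm behind the grasp point. The pads swing forward as they close: fully open they stand 13 mm farther back than shut.
Start: joints at [-0.11, 0.377, 0.081, 1.274, 0, 1.46], TCP at [0.575, 0, 0.231] pointing down, gripper open.
Joint ranges: [-2.72, 2.72], [-0.84, 1.66], [-1.02, 1.22], [-1.77, 2.12], [-1.37, 1.28], [-3.14, 3.14]. Speed limits (rad/s): [2.57, 2.57, 3.14, 3.14, 3.14, 3.14].

### API

Orientations are given as a unit quaternion [w, x, y, z].
In Python, from workcell import * gives the robot as it stands. The module is installed in compiled form; this text tells all that it offers.
- The arm moves only by the tool jog_arm, never from a script. Its argument "increments" is a list of rows, each an object of numbers: "dx", "dy", "dz": the shift along the tool's x, y, z in cm; "wx", "wy", "wz": the turn, a rotation vector about the tool's x, y, z in degrees. In form: [{"dx": .., "dy": .., "dz": .., "wx": .., "wy": .., "wz": ..}, ...]. A call has 1 to 5 rows; each row shifts and turns the commanded pose from where the row before left it, along the tool's axes as they then stand; what a row does not reach is not made up. A row lasts 1/12 s, in which the tool goes at most 41.7 mm and 7.16 degrees, less where a joint would pass 70% of its speed; a pose out of reach is approached as far as the arm can. A call is refused whole if a number of a shift passes 4.17 or a number of a turn 7.16, either way. A call with a gripper value outside its range is refused whole. "claw" is the closure in counts, from 0 (fully open) to 255 (shut), set as the call begins (left out, the last holds). The fingers move at their own pace and stop on an object; the grip force is fixed at half the most. Time passes only in rows, so rows that do not move let the fingers close. It gives the time, the measured TCP pose, the force, the opening and the grip force at its end, in the units of the state.
- state(): the state, without advancing time (a new reading comes with each control period).
- camera(name): name is "scene" or "side" or "wrist"; returns a dict with "image" (384x512x3 uint8, red, green, blue), "intrinsics" (3x3 intrinsics, pixels), "T" (4x4, takes a point from camera to world coordinates). Camera axes: x right, y up, looking along -z (the intrinsics and any distortion apply to the point x, -y, -z); pixel columns grow to the right and rows downward; lengths in m; the calibration is good to about 2 mm. A picture is of the moment at which its call begins. There is no depth.
- sign_off(): hands the job in; it is judged then, once.
Trained networks look in a picture, given as the dict that the camera call returned (one of the last four; its "shot" number tells which), for a name from the list of things; names that differ only in an ending like _2 or _b are one class to them, and where a whole thing is asked for, a point or a joint stands for the part that bears it (a point fixed in the world has none). Each returns a list of dicts, best first, with "confidence" (0 to 1); they miss things now and then, are a little off and sometimes report something else, mostly with a low value. They report only what shows in the picture. A call takes as long as a camera call.
- cut_out(picture, label): "pixels" (384x512 bool, what is visible of it) and "bbox" ([left, top, right, bottom] in pixels, round what is visible of it).
The state is a dict: "t": time; "q": joint angles; "joint_velocities": joint speeds; "effort": joint torques, N m; "ee_pos": TCP position; "ee_rot": TCP orientation; "force": force on the tool from outside, world axes, zero at the start; "wrist_torque": the same for the moment, N m; "opening": finger opening in m; "grip_force": force on a finger pad.
Only numpy, scipy, OpenCV 4.12 (cv2) and the standard library are available. Lean on these libraries where they do the work, as an engineer would, in place of code of your own. Each camera call takes 0.05 s, during which the arm holds its last target. There are 200 camera calls.

### The job

The lid is lying on the big rectangular storage box with its rim still sprung up on all four sides. Press the rim down with the fingertips, one side at a time, until all four sides have clicked shut flush with the lid. Leave the box standing where it is, do not lift it, and leave the tin, the tape roll and the jar alone.

Things in the scene. Friction and masses are not known exactly. Their poses are not given: they have to be found in the camera images.
- tub: the storage box: clear plastic tub with straight walls, 150 mm (its own x) by 200 mm (its own y), holding dark fittings, loose on the bench, about 1 kg. Origin at the centre of its underside, z up
- lid_mid (a point): top centre of the tub's white lid, on the tub's axis, 104 mm above the bench. Lid 156 by 206 mm; its rigid middle panel (75 by 125 mm) is ringed by four hinged rim sections, one per side, sloping up and outwards while open. Each snaps: pressed down 8 mm from its outer edge it resists with some 6 to 11 N at first (more nearer its hinge), gives way past half-travel and stays down on a firm stop; pressed less, it springs back
- sec_near_rim (a point): where to press the lid's rim section on the tub's -x side (206 mm long along the rim, 40 wide, 4 thick): a point on its top face at mid-length, 8 mm in from the outer edge, 32 mm out from the hinge. It moves with the section: 70 mm from the tub's axis and 104 mm above the bench when shut, 1 mm nearer the axis and 8 mm higher when open
- sec_near (a joint): angle of the rim section on the tub's -x side: 0 = open (sprung up 0.26 rad), 0.26 = snapped shut, flush with the lid panel; it rests only at one of the two
- sec_far_rim (a point): where to press the lid's rim section on the tub's +x side (206 mm long along the rim, 40 wide, 4 thick): a point on its top face at mid-length, 8 mm in from the outer edge, 32 mm out from the hinge. It moves with the section: 70 mm from the tub's axis and 104 mm above the bench when shut, 1 mm nearer the axis and 8 mm higher when open
- sec_far (a joint): angle of the rim section on the tub's +x side: 0 = open (sprung up 0.26 rad), 0.26 = snapped shut, flush with the lid panel; it rests only at one of the two
- sec_left_rim (a point): where to press the lid's rim section on the tub's +y side (74 mm long along the rim, 40 wide, 4 thick): a point on its top face at mid-length, 8 mm in from the outer edge, 32 mm out from the hinge. It moves with the section: 95 mm from the tub's axis and 104 mm above the bench when shut, 1 mm nearer the axis and 8 mm higher when open
- sec_left (a joint): angle of the rim section on the tub's +y side: 0 = open (sprung up 0.26 rad), 0.26 = snapped shut, flush with the lid panel; it rests only at one of the two
- sec_right_rim (a point): where to press the lid's rim section on the tub's -y side (74 mm long along the rim, 40 wide, 4 thick): a point on its top face at mid-length, 8 mm in from the outer edge, 32 mm out from the hinge. It moves with the section: 95 mm from the tub's axis and 104 mm above the bench when shut, 1 mm nearer the axis and 8 mm higher when open
- sec_right (a joint): angle of the rim section on the tub's -y side: 0 = open (sprung up 0.26 rad), 0.26 = snapped shut, flush with the lid panel; it rests only at one of the two
- tin_mid (a point): centre of a red tin can, 72 mm diameter, 95 mm tall, standing loose by the box; leave alone
- tape_mid (a point): centre of a brown roll of packing tape lying flat, 90 mm diameter, 48 mm tall, loose; leave alone
- jar_mid (a point): centre of a small clear jar with a grey screw cap, 66 mm diameter, 75 mm tall, standing loose; leave alone

How it is judged:
On the way, in this order (a step that is already met when the one before it is completed fails the run):
1. one of the lid's four rim sections shut ((value of joint sec_near above 0.22 rad or value of joint sec_far above 0.22 rad or value of joint sec_left above 0.22 rad or value of joint sec_right above 0.22 rad)), for 0.2 s.
2. two of the lid's four rim sections shut ((value of joint each of sec_near, sec_far above 0.22 rad or value of joint each of sec_near, sec_left above 0.22 rad or value of joint each of sec_near, sec_right above 0.22 rad or value of joint each of sec_far, sec_left above 0.22 rad or value of joint each of sec_far, sec_right above 0.22 rad or value of joint each of sec_left, sec_right above 0.22 rad)), for 0.2 s.
3. three of the lid's four rim sections shut ((value of joint each of sec_near, sec_far, sec_left above 0.22 rad or value of joint each of sec_near, sec_far, sec_right above 0.22 rad or value of joint each of sec_near, sec_left, sec_right above 0.22 rad or value of joint each of sec_far, sec_left, sec_right above 0.22 rad)), for 0.2 s.
4. all of the lid's four rim sections shut (value of joint each of sec_near, sec_far, sec_left, sec_right above 0.22 rad), for 0.2 s.
At the end, for the whole second after the job is handed in: all four rim sections snapped shut (each joint above 0.22 rad of 0.26), closed one after another; the box upright (within 0.05 rad), at rest, within 40 mm of where it stood; tin, tape and jar within 30 mm of where they stood (all of step 4 and angle between tub's own z axis and vertical below 0.05 rad and linear speed of tub below 0.02 m/s and distance of tub from where it was at the start of the episode below 0.04 m and distance of each of tin_mid, tape_mid, jar_mid from where it was at the start of the episode below 0.03 m); the robot touches nothing.
It fails at once if the box is lifted (12 mm) or tipped (0.15 rad) (height (world z) of tub above 0.012 m or angle between tub's own z axis and vertical above 0.15 rad).
It fails at once if the box is shoved more than 40 mm (distance of tub from where it was at the start of the episode above 0.04 m).
It fails at once if the tin, tape or jar is moved or lifted more than 30 mm (distance of any of tin_mid, tape_mid, jar_mid from where it was at the start of the episode above 0.03 m).
It also fails if it takes over 45 s, if anything falls off the work surface, if the arm or the gripper's body presses on something with over 40 N, if the wrist force passes 120 N, or if a joint passes its speed limit or range.

## Working session

There is one attempt and no reset: what is moved stays moved. The work goes in short steps, Python scripts to look and compute and a tool call to move; the robot and the scene stay as the last step left them, time stands still between calls to the robot, and variables do not carry over. Pictures are saved under pics/ and viewed, at most 10 in all, crops included, and the job is handed in when it is done.

Besides the shell and the picture viewer there is one more tool, called by a JSON object that holds its "method" and its "body". jog_arm: Moves the arm, as the interface text tells. Its arguments: {"type":"object","properties":{"increments":{"type":"array","items":{"type":"object","properties":{"dx":{"type":"number"},"dy":{"type":"number"},"dz":{"type":"number"},"wx":{"type":"number"},"wy":{"type":"number"},"wz":{"type":"number"}}}},"claw":{"type":"number"}},"required":["increments"]}

```bash
mkdir -p pics; cat > h.py <<'E'
from workcell import *
import numpy as np, cv2
def ray(c,u,v):
    K=c["intrinsics"];d=np.array([(u-K[0,2])/K[0,0],-(v-K[1,2])/K[1,1],-1]);T=c["T"]
    return T[:3,3],T[:3,:3]@d
def at(c,u,v,z):
    o,d=ray(c,u,v);return o+d*(z-o[2])/d[2]
def proj(c,p):
    T=c["T"];q=T[:3,:3].T@(np.array(p)-T[:3,3]);K=c["intrinsics"]
    return K[0,0]*q[0]/-q[2]+K[0,2],K[1,1]*-q[1]/-q[2]+K[1,2]
E
python3 - <<'E'
from h import *
s=state();print(s["t"],s["ee_pos"],s["ee_rot"])
ims=[]
for n in ["scene","side"]:
    c=camera(n);ims.append(c["image"]);print(n,c["T"][:3,3],[k for k in c])
    for l in ["tub","lid_mid","tin_mid","tape_mid","jar_mid"]:
        for r in cut_out(c,l)[:2]: 
            v,u=np.nonzero(r["pixels"]);print(l,round(r["confidence"],2),r["bbox"],u.mean(),v.mean())
for n,i in zip("ab",ims): cv2.imwrite(f"pics/{n}.png",cv2.resize(i[:,:,::-1],(800,600)))
E
```

```text
0.0 [5.74330697e-01 8.63744582e-05 2.30346267e-01] [-8.10457802e-04  7.07095244e-01  7.07117555e-01 -6.49248982e-04]
scene [ 0.96344686 -0.3480905   0.6635291 ] ['image', 'intrinsics', 'T', 'shot']
tub 0.76 [180.2, 136.0, 296.5, 239.7] 237.43791402396053 183.8417195207893
lid_mid 0.56 [183.6, 134.9, 293.3, 237.2] 237.49846368715083 183.8941340782123
tin_mid 0.94 [145.6, 207.6, 182.0, 257.4] 164.75677339901478 232.185960591133
tape_mid 0.9 [286.1, 138.3, 311.1, 171.9] 298.5189873417722 153.54303797468356
jar_mid 0.77 [267.8, 208.3, 298.3, 253.1] 283.10632688927944 231.4639718804921
side [ 0.25099537 -0.50456491  0.70763324] ['image', 'intrinsics', 'T', 'shot']
tub 0.87 [190.0, 159.5, 292.2, 272.6] 240.91312768017707 213.98879513072347
lid_mid 0.83 [189.5, 159.9, 291.0, 268.5] 240.90022296544035 213.93659420289856
tin_mid 0.6 [264.0, 255.1, 302.4, 306.8] 281.4364801864802 282.11538461538464
tin_mid 0.56 [205.0, 164.6, 239.7, 188.2] 221.58275058275058 176.7972027972028
tape_mid 0.58 [192.4, 158.1, 227.3, 181.1] 207.2505800464037 167.2737819025522
jar_mid 0.72 [289.2, 185.7, 314.2, 219.5] 301.21151439299126 201.95744680851064
```

View pics/a.png

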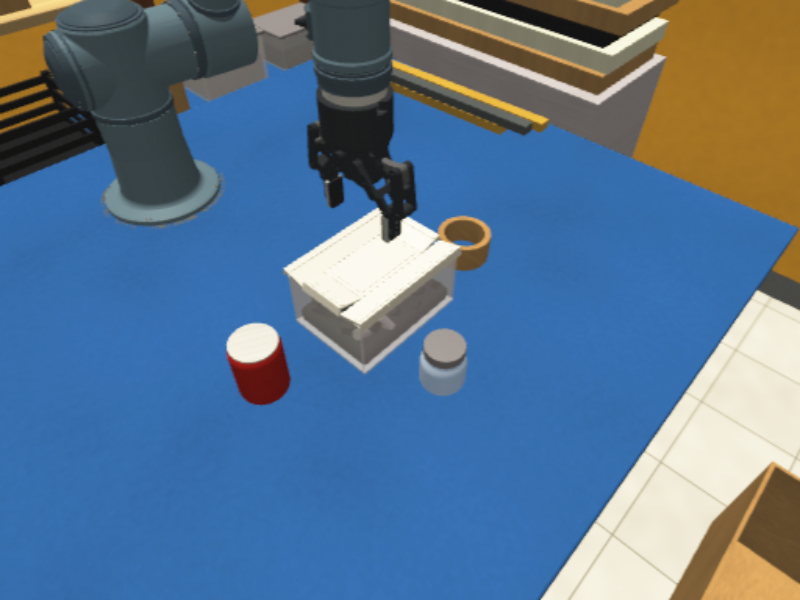

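View pics/b.png

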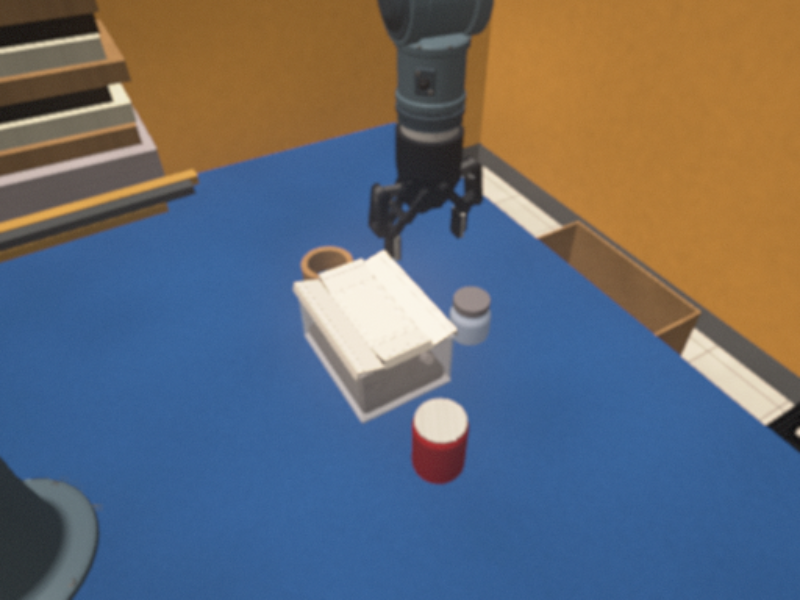

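The scene picture shows the box at the centre (lid corners near (285,270), (355,325), (460,250), of 800x600), tin at (258,362), jar at (443,362) and tape at (465,240). In the side picture the gripper stays clear of the lid. I'll fit the box pose to the masks.

```bash
cat >> h.py <<'E'
def model(x,y,a,open_=1):
    P=[]
    for sx in(-1,1):
        for sy in(-1,1):
            P+=[[sx*.075,sy*.1,0]]
            P+=[[sx*.0765,sy*.103,.114],[sx*.0375,sy*.1015,.114]]
    P=np.array(P);R=np.array([[np.cos(a),-np.sin(a)],[np.sin(a),np.cos(a)]])
    P[:,:2]=P[:,:2]@R.T+[x,y];return P
def hullmask(c,P,s=4):
    uv=np.array([proj(c,p) for p in P],np.float32)*s
    m=np.zeros((384*s,512*s),np.uint8);cv2.fillConvexPoly(m,cv2.convexHull(uv.astype(np.int32)),1);return m
E
python3 - <<'E'
from h import *
from scipy.optimize import minimize
obs=[]
for n in ["side","scene"]:
    c=camera(n);r=cut_out(c,"tub")[0]["pixels"].astype(np.uint8)
    k,_,st,_=cv2.connectedComponentsWithStats(r);
    m=(_*0)
    lab=_;
    r=cv2.morphologyEx(r,cv2.MORPH_OPEN,np.ones((3,3)))
    pts=np.argwhere(r)[:,::-1].astype(np.int32)
    h=np.zeros_like(r);cv2.fillConvexPoly(h,cv2.convexHull(pts),1)
    obs.append((c,cv2.resize(h,None,fx=4,fy=4,interpolation=cv2.INTER_NEAREST)))
def cost(p,w=(0,1)):
    t=0
    for i in w:
        c,h=obs[i];m=hullmask(c,model(*p));t+=1-(m&h).sum()/(m|h).sum()
    return t
for w in [(0,),(1,),(0,1)]:
    best=min((minimize(cost,[.58,0,a],args=(w,),method="Nelder-Mead",options=dict(initial_simplex=[[.58,0,a],[.62,0,a],[.58,.04,a],[.58,0,a+.3]],xatol=1e-4,fatol=1e-4)) for a in(-.6,-.2,.2,.6)),key=lambda r:r.fun)
    print(w,best.x,best.fun)
p=best.x
for i,(c,h) in enumerate(obs):
    im=cv2.resize(c["image"],None,fx=4,fy=4,interpolation=cv2.INTER_CUBIC)[:,:,::-1].copy()
    m=hullmask(c,model(*p));cs,_=cv2.findContours(m,0,1);cv2.drawContours(im,cs,-1,(0,0,255),1)
    cs,_=cv2.findContours(h,0,1);cv2.drawContours(im,cs,-1,(0,255,0),1)
    im=im[400:1300,560:1360];cv2.imwrite(f"pics/f{i}.png",cv2.resize(im,(530,596)))
for n in["tin_mid","tape_mid","jar_mid"]:
  for (c,h) in obs:
    for r in cut_out(c,n)[:1]:
      v,u=np.nonzero(r["pixels"]);print(n,at(c,u.mean(),v.mean(),{"tin_mid":.05,"tape_mid":.028,"jar_mid":.04}[n])[:2])
E
```

```text
(0,) [0.52470046 0.05998818 0.00692237] 0.017405262759797258
(1,) [0.52602792 0.06297539 0.01472747] 0.01946098044956246
(0, 1) [0.52599421 0.06231746 0.00713489] 0.046686487816413824
tin_mid [ 0.51047137 -0.14511607]
tin_mid [0.48577407 0.20081213]
tape_mid [0.5428033  0.28942318]
tape_mid [0.54190306 0.27120583]
jar_mid [0.68248451 0.03201488]
jar_mid [0.68476622 0.03476239]
```

View pics/f0.png

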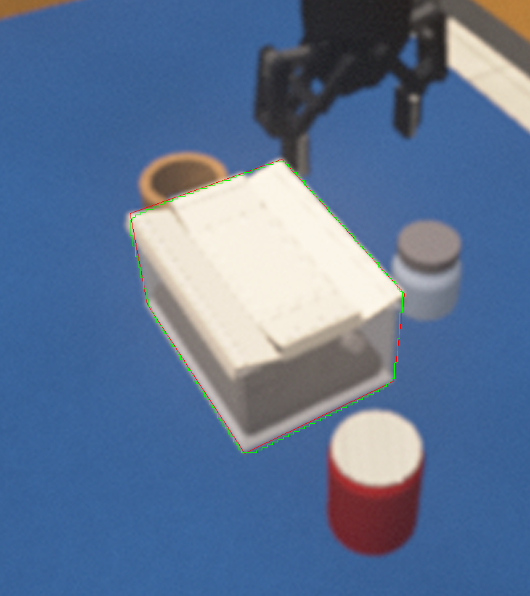

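View pics/f1.png

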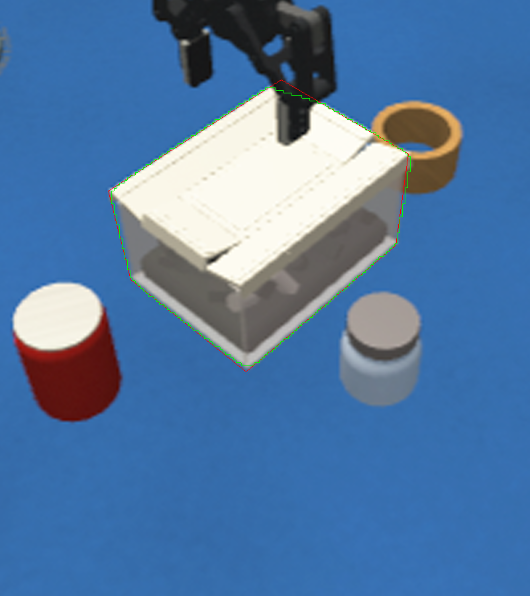

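The overlays match the box outlines. The box is at about (0.525, 0.061) with yaw of roughly 0.01, so the rim targets are x = 0.595 and 0.455, and y = 0.156 and -0.034. Starting with the far side, fingers shut.

{"method": "jog_arm", "body": {"increments": [{"dx":2,"dy":0.7},{"dx":2,"dy":0.7},{"dx":2.1,"dy":0.7,"dz":2},{"dz":2.5},{"dz":2.5}], "claw": 255}}

```text
schema error: expected keys dx, dy, dz, wx, wy, wz
```

{"method": "jog_arm", "body": {"increments": [{"dz":1},{"dz":0.3},{"dz":0},{"dz":0},{"dz":0}]}}

```text
schema error: expected keys dx, dy, dz, wx, wy, wz
```

{"method": "jog_arm", "body": {"increments": [{"dx":2,"dy":0.7,"dz":0,"wx":0,"wy":0,"wz":0},{"dx":2,"dy":0.7,"dz":0,"wx":0,"wy":0,"wz":0},{"dx":2.1,"dy":0.7,"dz":2,"wx":0,"wy":0,"wz":0},{"dx":0,"dy":0,"dz":2.5,"wx":0,"wy":0,"wz":0},{"dx":0,"dy":0,"dz":2.5,"wx":0,"wy":0,"wz":0}], "claw": 255}}

```text
t: 1.52
ee_pos: [0.5972, 0.0623, 0.1612]
ee_rot: [0.001, 0.706, 0.708, 0.001]
force: [-0.5, -1.2, -1.3]
opening: 0.0253
grip_force: 0.0
```

{"method": "jog_arm", "body": {"increments": [{"dx":0,"dy":0,"dz":1,"wx":0,"wy":0,"wz":0},{"dx":0,"dy":0,"dz":0.5,"wx":0,"wy":0,"wz":0},{"dx":0,"dy":0,"dz":0,"wx":0,"wy":0,"wz":0},{"dx":0,"dy":0,"dz":0,"wx":0,"wy":0,"wz":0},{"dx":0,"dy":0,"dz":0,"wx":0,"wy":0,"wz":0}]}}

```text
t: 1.93
ee_pos: [0.5972, 0.0607, 0.1481]
ee_rot: [0.001, 0.707, 0.707, 0.001]
force: [0.3, 0.9, 0.5]
opening: 0.0002
grip_force: 0.0
```

{"method": "jog_arm", "body": {"increments": [{"dx":0,"dy":-0.1,"dz":2,"wx":0,"wy":0,"wz":0},{"dx":0,"dy":-0.1,"dz":1.2,"wx":0,"wy":0,"wz":0},{"dx":0,"dy":0,"dz":0.3,"wx":0,"wy":0,"wz":0},{"dx":0,"dy":0,"dz":0.2,"wx":0,"wy":0,"wz":0},{"dx":0,"dy":0,"dz":0,"wx":0,"wy":0,"wz":0}]}}

```text
t: 2.35
ee_pos: [0.5956, 0.0608, 0.1112]
ee_rot: [0.001, 0.707, 0.707, 0.001]
force: [0.5, -0.2, 5.5]
opening: -0.0001
grip_force: 2.5
```

{"method": "jog_arm", "body": {"increments": [{"dx":0,"dy":0,"dz":0.2,"wx":0,"wy":0,"wz":0},{"dx":0,"dy":0,"dz":0.2,"wx":0,"wy":0,"wz":0},{"dx":0,"dy":0,"dz":0.1,"wx":0,"wy":0,"wz":0},{"dx":0,"dy":0,"dz":0,"wx":0,"wy":0,"wz":0}]}}

```text
t: 2.68
ee_pos: [0.5937, 0.061, 0.1042]
ee_rot: [-0.0, 0.707, 0.707, -0.0]
force: [-0.3, -0.2, -0.6]
opening: 0.0
grip_force: 0.0
```

{"method": "jog_arm", "body": {"increments": [{"dx":0,"dy":0,"dz":0.15,"wx":0,"wy":0,"wz":0},{"dx":0,"dy":0,"dz":0.15,"wx":0,"wy":0,"wz":0},{"dx":0,"dy":0,"dz":0,"wx":0,"wy":0,"wz":0}]}}

```text
t: 2.93
ee_pos: [0.5938, 0.061, 0.1038]
ee_rot: [0.0, 0.707, 0.707, 0.0]
force: [-5.8, -1.0, 17.3]
opening: -0.0
grip_force: 8.1
```

The far side is on its stop at z 0.104. Next is the near side.

{"method": "jog_arm", "body": {"increments": [{"dx":0,"dy":0,"dz":-1.5,"wx":0,"wy":0,"wz":0},{"dx":0,"dy":0,"dz":-2,"wx":0,"wy":0,"wz":0},{"dx":0,"dy":-3.5,"dz":0,"wx":0,"wy":0,"wz":0},{"dx":0,"dy":-3.5,"dz":0,"wx":0,"wy":0,"wz":0},{"dx":0,"dy":-3.5,"dz":0,"wx":0,"wy":0,"wz":0}]}}

```text
t: 3.35
ee_pos: [0.4883, 0.061, 0.1364]
ee_rot: [0.0, 0.707, 0.707, 0.0]
force: [-0.3, -0.0, 0.6]
opening: 0.0002
grip_force: 0.0
```

{"method": "jog_arm", "body": {"increments": [{"dx":0,"dy":-3.4,"dz":0,"wx":0,"wy":0,"wz":0},{"dx":0,"dy":0,"dz":0,"wx":0,"wy":0,"wz":0},{"dx":0,"dy":0,"dz":0,"wx":0,"wy":0,"wz":0}]}}

```text
t: 3.6
ee_pos: [0.4519, 0.0612, 0.1357]
ee_rot: [-0.001, 0.707, 0.707, -0.001]
force: [0.7, 0.2, 0.3]
opening: -0.0002
grip_force: 0.0
```

{"method": "jog_arm", "body": {"increments": [{"dx":0,"dy":0.3,"dz":1.5,"wx":0,"wy":0,"wz":0},{"dx":0,"dy":0,"dz":0.5,"wx":0,"wy":0,"wz":0},{"dx":0,"dy":0,"dz":0.3,"wx":0,"wy":0,"wz":0},{"dx":0,"dy":0,"dz":0.3,"wx":0,"wy":0,"wz":0},{"dx":0,"dy":0,"dz":0.2,"wx":0,"wy":0,"wz":0}]}}

```text
t: 4.02
ee_pos: [0.4585, 0.061, 0.1087]
ee_rot: [-0.0, 0.707, 0.707, -0.0]
force: [-1.5, -0.2, 4.3]
opening: 0.0001
grip_force: 1.7
```

{"method": "jog_arm", "body": {"increments": [{"dx":0,"dy":0,"dz":0.2,"wx":0,"wy":0,"wz":0},{"dx":0,"dy":0,"dz":0.2,"wx":0,"wy":0,"wz":0},{"dx":0,"dy":0,"dz":0.15,"wx":0,"wy":0,"wz":0},{"dx":0,"dy":0,"dz":0,"wx":0,"wy":0,"wz":0}]}}

```text
t: 4.35
ee_pos: [0.459, 0.061, 0.1039]
ee_rot: [0.001, 0.707, 0.707, 0.001]
force: [-2.6, -0.8, 8.4]
opening: -0.0001
grip_force: 4.2
```

{"method": "jog_arm", "body": {"increments": [{"dx":0,"dy":0,"dz":0.1,"wx":0,"wy":0,"wz":0},{"dx":0,"dy":0,"dz":0,"wx":0,"wy":0,"wz":0},{"dx":0,"dy":0,"dz":-1.5,"wx":0,"wy":0,"wz":0},{"dx":0,"dy":1.6,"dz":-2,"wx":0,"wy":0,"wz":0},{"dx":2.5,"dy":2.5,"dz":0,"wx":0,"wy":0,"wz":0}]}}

```text
t: 4.77
ee_pos: [0.5, 0.0836, 0.1399]
ee_rot: [0.002, 0.709, 0.706, 0.0]
force: [1.4, -0.8, 0.2]
opening: 0.0001
grip_force: 0.0
```

{"method": "jog_arm", "body": {"increments": [{"dx":3.5,"dy":2.5,"dz":0,"wx":0,"wy":0,"wz":0},{"dx":3.5,"dy":0,"dz":0,"wx":0,"wy":0,"wz":0},{"dx":0,"dy":0,"dz":0,"wx":0,"wy":0,"wz":0},{"dx":0,"dy":0,"dz":0,"wx":0,"wy":0,"wz":0}]}}

```text
t: 5.1
ee_pos: [0.5235, 0.1564, 0.1364]
ee_rot: [0.0, 0.706, 0.708, -0.0]
force: [-0.1, 0.2, 0.0]
opening: -0.0
grip_force: 0.0
```

```bash
python3 - <<'E'
from h import *
ims=[cv2.resize(camera(n)["image"][100:330,140:340],None,fx=2,fy=2)[:,:,::-1] for n in["scene","side"]]
cv2.imwrite("pics/c.png",np.hstack(ims))
E
```

```text
(no output)
```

View pics/c.png

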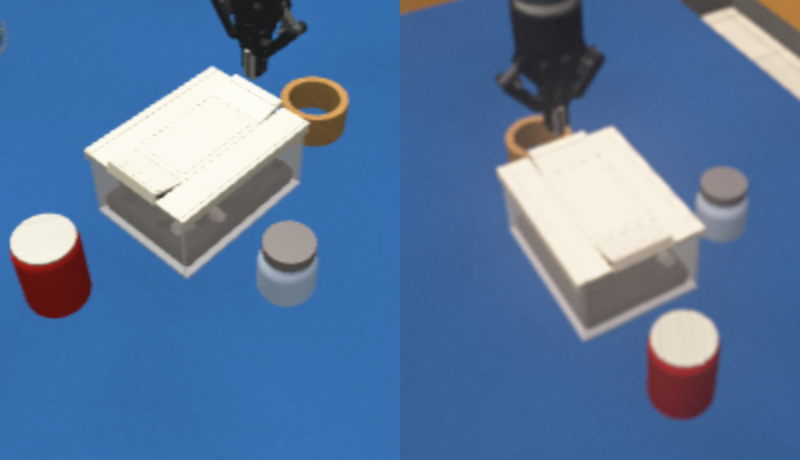

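The near and far sides now lie flush, while the short sides (around (140,180) and (255,90) in the left half) are still raised. The box hasn't moved, and the arm is over the left side, so I'll press it.

{"method": "jog_arm", "body": {"increments": [{"dx":0,"dy":0,"dz":1.5,"wx":0,"wy":0,"wz":0},{"dx":0,"dy":0,"dz":0.5,"wx":0,"wy":0,"wz":0},{"dx":0,"dy":0,"dz":0.3,"wx":0,"wy":0,"wz":0},{"dx":0,"dy":0,"dz":0.3,"wx":0,"wy":0,"wz":0},{"dx":0,"dy":0,"dz":0.2,"wx":0,"wy":0,"wz":0}]}}

```text
t: 5.62
ee_pos: [0.5223, 0.1544, 0.1093]
ee_rot: [-0.001, 0.707, 0.707, -0.0]
force: [-2.2, 1.3, 3.5]
opening: -0.0004
grip_force: 1.8
```

{"method": "jog_arm", "body": {"increments": [{"dx":0,"dy":0,"dz":0.2,"wx":0,"wy":0,"wz":0},{"dx":0,"dy":0,"dz":0.2,"wx":0,"wy":0,"wz":0},{"dx":0,"dy":0,"dz":0.2,"wx":0,"wy":0,"wz":0},{"dx":0,"dy":0,"dz":0.1,"wx":0,"wy":0,"wz":0},{"dx":0,"dy":0,"dz":0,"wx":0,"wy":0,"wz":0}]}}

```text
t: 6.03
ee_pos: [0.5238, 0.1544, 0.1036]
ee_rot: [0.001, 0.707, 0.707, 0.0]
force: [-4.0, -1.4, 12.6]
opening: -0.0001
grip_force: 6.1
```

The left side is on its stop. Next is the right side at y = -0.034.

{"method": "jog_arm", "body": {"increments": [{"dx":0,"dy":0,"dz":-1.5,"wx":0,"wy":0,"wz":0},{"dx":0,"dy":0,"dz":-2,"wx":0,"wy":0,"wz":0},{"dx":-3.5,"dy":0,"dz":0,"wx":0,"wy":0,"wz":0},{"dx":-3.5,"dy":0,"dz":0,"wx":0,"wy":0,"wz":0},{"dx":-3.5,"dy":0,"dz":0,"wx":0,"wy":0,"wz":0}]}}

```text
t: 6.45
ee_pos: [0.5237, 0.0489, 0.1373]
ee_rot: [0.001, 0.707, 0.708, 0.0]
force: [0.4, -0.4, 0.3]
opening: 0.0003
grip_force: 0.0
```

{"method": "jog_arm", "body": {"increments": [{"dx":-3.5,"dy":0,"dz":0,"wx":0,"wy":0,"wz":0},{"dx":-3.5,"dy":0,"dz":0,"wx":0,"wy":0,"wz":0},{"dx":-1.3,"dy":0,"dz":0,"wx":0,"wy":0,"wz":0},{"dx":0,"dy":0,"dz":0,"wx":0,"wy":0,"wz":0},{"dx":0,"dy":0,"dz":0,"wx":0,"wy":0,"wz":0}]}}

```text
t: 6.87
ee_pos: [0.5232, -0.0335, 0.1367]
ee_rot: [-0.0, 0.708, 0.706, 0.0]
force: [0.1, 1.0, 0.3]
opening: 0.0001
grip_force: 0.0
```

{"method": "jog_arm", "body": {"increments": [{"dx":0,"dy":0,"dz":1.5,"wx":0,"wy":0,"wz":0},{"dx":0,"dy":0,"dz":0.5,"wx":0,"wy":0,"wz":0},{"dx":0,"dy":0,"dz":0.3,"wx":0,"wy":0,"wz":0},{"dx":0,"dy":0,"dz":0.3,"wx":0,"wy":0,"wz":0},{"dx":0,"dy":0,"dz":0.2,"wx":0,"wy":0,"wz":0}]}}

```text
t: 7.28
ee_pos: [0.5228, -0.0323, 0.1091]
ee_rot: [0.0, 0.707, 0.708, -0.001]
force: [-2.2, -0.6, 2.4]
opening: 0.0001
grip_force: 1.1
```

{"method": "jog_arm", "body": {"increments": [{"dx":0,"dy":0,"dz":0.2,"wx":0,"wy":0,"wz":0},{"dx":0,"dy":0,"dz":0.2,"wx":0,"wy":0,"wz":0},{"dx":0,"dy":0,"dz":0.2,"wx":0,"wy":0,"wz":0},{"dx":0,"dy":0,"dz":0.1,"wx":0,"wy":0,"wz":0},{"dx":0,"dy":0,"dz":0,"wx":0,"wy":0,"wz":0}]}}

```text
t: 7.7
ee_pos: [0.5237, -0.0324, 0.1036]
ee_rot: [0.0, 0.707, 0.707, 0.001]
force: [-4.4, 1.6, 13.8]
opening: -0.0
grip_force: 6.5
```

{"method": "jog_arm", "body": {"increments": [{"dx":0,"dy":0,"dz":-2,"wx":0,"wy":0,"wz":0},{"dx":0,"dy":0,"dz":-4,"wx":0,"wy":0,"wz":0},{"dx":0,"dy":0,"dz":-4,"wx":0,"wy":0,"wz":0},{"dx":0,"dy":0,"dz":0,"wx":0,"wy":0,"wz":0},{"dx":0,"dy":0,"dz":0,"wx":0,"wy":0,"wz":0}]}}

```text
t: 8.12
ee_pos: [0.5257, -0.0333, 0.2046]
ee_rot: [0.003, 0.707, 0.707, 0.002]
force: [-0.4, -0.8, -0.2]
opening: 0.0003
grip_force: 0.0
```

```bash
python3 - <<'E'
from h import *
ims=[cv2.resize(camera(n)["image"][100:330,140:340],None,fx=2,fy=2)[:,:,::-1] for n in["scene","side"]]
cv2.imwrite("pics/d.png",np.hstack(ims))
E
```

```text
(no output)
```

View pics/d.png

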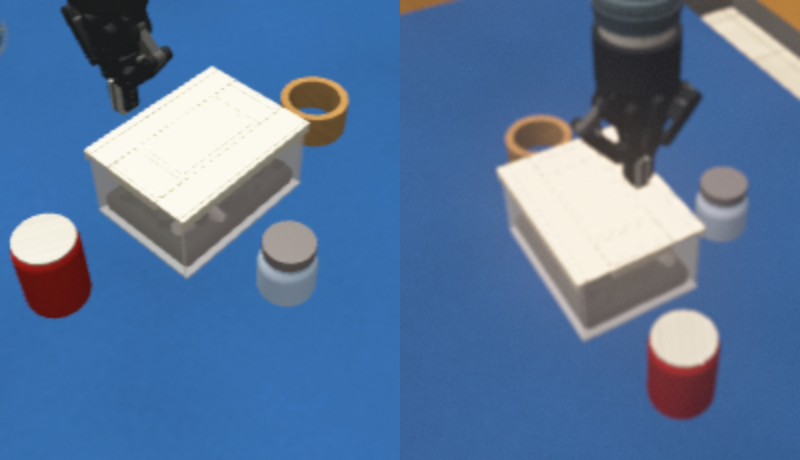

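All four sides lie flush: the lid outline, from (87,153) to (310,125) in the left half, is flat. Nothing has moved, and the arm is clear.

```bash
python3 -c "
from workcell import *
print(sign_off())"
```

```text
the job is handed in; nothing more can be done
None
```

All four rim sections were pressed down to their stops one after another, and the last pictures show the lid flush all round with the box, tin, tape and jar where they stood; I handed the job in with the arm clear, but sign-off returned no verdict.

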